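# Hang the divider, set the sprung display rail to its mark and clamp it

### The arm

A 6-joint arm with a two-finger parallel gripper is mounted at the origin on a cart in front of the work surface, level with it; the furniture and walls round the work are solid. World frame = base frame: x ahead of the robot, y to its left, z up, the work surface at z = 0. Lengths are in m, angles in degrees, forces in N, time in s.
With the tool pointing down it reaches from about 0.275 to 0.825 m from the base axis. Payload 4.9 kg.
Tool frame: the origin (TCP) lies on the centre line of the jaws, within the pads' length; the fingertips stand 22 mm ahead of it and the grasp point (between the pads) lies 3 mm ahead of it; z points along the fingers, y is the line along which they close (so a half turn about z gives the same grasp; the last joint's range is limited). The gripper opens to 85 mm and grips with 20 to 120 N. Pads are 22 mm wide; open, the fingers measure 114 mm over their backs; the gripper's body (76 mm by 85 mm) begins 54 mm behind the grasp point. The pads swing forward as they close: fully open they stand 13 mm farther back than shut.
Start: joints at [68.801, 18.69, -11.035, 60.275, 0, 82.311], TCP at [0.128, 0.535, 0.253] pointing down, gripper open.
Joint ranges: [-152.03, 152.03], [-55.5, 102.48], [-74.3, 77.21], [-110.64, 120.58], [-84.22, 78.4], [-180, 180]. Speed limits (degrees/s): [147.25, 147.25, 180, 180, 180, 180].

### API

Orientations are given as [roll, pitch, yaw] about the fixed x, y, z axes, in that order (R = Rz(yaw) Ry(pitch) Rx(roll)).
In Python, from plant import r gives the robot as it stands. Calls block until the motion is done:
- r.movep(position, orientation): joint-space move of the TCP to a pose.
- r.move_straight(position, v=0.15, rot=None): straight line of the TCP; rot=None keeps the orientation; v is the mean speed in m/s.
- r.move_joints(angles): joint-space move.
- r.gripper_to(opening): finger opening in m; the grip force is fixed at half the most; returns when the fingers have stopped.
- r.pause(seconds).
- r.ik(position, orientation): joint angles nearest the present ones, or None.
- r.camera(name): name is "scene" or "top" or "wrist"; returns the picture (400x640x3 uint8, blue, green, red); there is no depth.
- r.camera_info(name): a dict with "camera_matrix" (3x3 intrinsics, pixels), "dist_coeffs" ([k1, k2, p1, p2, k3] as OpenCV has them; the pictures are not rectified), "rvec" (rotation vector, rad) and "tvec" (3), from world to camera coordinates, as OpenCV has them. Camera axes: x right, y down, z forward; pixel columns grow to the right and rows downward; lengths in m; the calibration is good to about 2 mm. A picture is of the moment at which its call begins: read the wrist's pose just before it. camera_info takes no time and is no camera call; for the wrist camera it gives the pose at the moment of the call.
A pose or a line that the arm cannot do raises r.Unreachable and nothing moves.
- r.finish_job(): hands the job in; it is judged then, once.
Readings, each from a call of its own:
- r.read_time_s(): time.
- r.read_joint_pos(): joint angles.
- r.read_joint_velocities(): joint speeds.
- r.read_effort(): joint torques, N m.
- r.read_tool_pos(): TCP position.
- r.read_eef_rot(): TCP orientation.
- r.read_ft_force(): force on the tool from outside, world axes, zero at the start.
- r.read_moment(): the same for the moment, N m.
- r.read_grip_width(): finger opening in m.
- r.read_finger_force(): force on a finger pad.
Only numpy, scipy, OpenCV 4.12 (cv2) and the standard library are available. Lean on these libraries where they do the work, as an engineer would, in place of code of your own. Each camera call takes 0.05 s, during which the arm holds its last target. There are 200 camera calls.

### The job

Hang the grey arch-shaped divider astride the free part of the display rail's bar, between the bar's upright tab and its end knob, and let go of it. Then push the sprung bar in by its tab until the thin fin on its collar lines up with the ridge of the small rider on the scale strip, and only then, keeping the bar at that mark, pull the cam lever fully upright with the other finger. Both bar and lever spring back, so finish while still holding them pinched between the fingers, with the divider still hanging and the other things on the counter left where they are.

Things in the scene. Friction and masses are not known exactly. Their poses are not given: they have to be found in the camera images.
- rail_stand: Fixed display rail. Origin: on the counter under the rail; z up, y along the rail toward the bar's free end, x across. Base plate 80 x 240 x 10 mm, centre y -20 mm. Round sleeve 26 mm thick, axis at x 0, z 105 mm, y -150 to -24 mm. Black clamp head at its mouth: x +-19, y -48 to -24, up to z 131 mm. Scale strip 6 mm wide at x -36 mm, y -46 to 36 mm, top z 99 mm.
- sliding_bar: Steel bar, 16 mm thick, sliding along the stand's y in the sleeve; axes as the stand's. Origin: on its axis (z 105 mm), mid its upright tab. At the start fully out (stand y 8 mm), pressed out by a 3 to 4.5 N spring; can be pushed in (-y) up to 26 mm; returns when let go. Collar 25 mm thick, y +-6 mm; fin 2 mm thick out to x -29 mm; end knob 28 mm thick, y 172 to 186 mm; bare bar between.
- tab_top (a point): Top middle of the bar's upright black tab, 70 mm above the bar's axis. Tab 24 mm (x) x 8 mm (y): its faces are at y +-4 mm. One finger comes from above beyond its +y face and pushes it in; keep fingertips over 26 mm above the bar's axis.
- bar_line (a point): Centre line of the bar's fin and tab (the bar's origin). The bar is at its mark when this has the same y, along the rail, as the rider's origin.
- hang_spot (a point): Point on the bar's axis 95 mm from the tab toward the end knob, a good place for the divider; bar top is 8 mm above it.
- mark_rider: Small grey rider, 12 x 8 mm, fixed on the scale strip, with a 2 mm ridge across it: the length mark. Origin: in the ridge's plane, at the height of the bar's axis, x -36 mm of the stand; axes as the stand's. It stands 7 to 17 mm farther in (stand's -y) than the fin's starting place; it cannot be moved.
- cam_lever: Grey cam lever, 24 mm wide, 8 mm thick. Origin: its pivot, at stand x 0, y -35, z 123 mm; z runs along the lever. At the start it leans open 0.35 rad from vertical, away from the tab (to the stand's -y). Pulled toward the tab it stops upright (closed), its outer -y face then at stand y -39 mm. A spring, 0.07 to 0.11 N m (about 2 N at a finger), opens it when let go.
- lever_tip (a point): End of the lever, 53 mm from its pivot. The other finger comes from above beyond the lever's -y face. Tab and lever measure 69 mm over their outer faces at the start (at the top); 34 to 44 mm with bar at the mark and lever closed. The lever's stop is hard, the bar only sprung: fingers closed farther than that, or closed without shifting the hand to match, push the bar past its mark.
- rail_divider: Loose grey plastic divider, 0.09 kg: rigid arch on two legs with a flag on top. Origin: centre of underside; z up, y along the bar to be straddled, x across. Legs 5 mm thick, 40 mm long, 26 mm clear between; arch underside at z 60, top 65 mm; flag 10 mm (x) x 36 mm (y), z 65 to 100 mm: grip across the 10 mm. Hung, its origin is 52 mm under the bar's axis. Either way round is right.
- tag_roll: Pink tag roll lying flat near the front edge, 67 mm wide, 28 mm high; a bystander. Origin: centre of underside.
- thread_spool: Thread spool standing, 29 mm wide, 46 mm high; a bystander. Origin: centre of underside.
- glue_stick: Glue stick standing, 26 mm wide, 88 mm high; a bystander. Origin: centre of underside.
- mint_tin: Flat tin, 61 x 91 x 21 mm; a bystander. Origin: centre of underside.

How it is judged (in metres and radians):
On the way, in this order (a step that is already met when the one before it is completed fails the run):
1. the divider hangs on the bar, let go (x of rail_divider in the frame of sliding_bar between -0.025 and 0.025 m and y of rail_divider in the frame of sliding_bar between 0.025 and 0.155 m and z of rail_divider in the frame of sliding_bar between -0.062 and -0.042 m and angle between rail_divider's own z axis and vertical below 0.35 rad and contact force between rail_divider and sliding_bar above 0.1 N and contact force between rail_divider and the fingers below 0.05 N and linear speed of rail_divider below 0.05 m/s), for 0.2 s.
2. the bar is held at the mark by a finger, the lever still open (y of bar_line in the frame of mark_rider between -0.004 and 0.004 m and contact force between sliding_bar and the fingers above 0.5 N and angle between cam_lever's own z axis and vertical above 0.2 rad), for 0.2 s.
At the end, for the whole second after the job is handed in: The program finishes holding: bar within 4 mm of the rider's mark, lever within 0.1 rad of upright, both pressed by the fingers (over 0.5 N each), and the divider hanging still and untouched astride the bar between collar and end knob, tilted less than 0.35 rad (all of step 1 and contact force between rail_divider and the arm below 0.05 N and y of bar_line in the frame of mark_rider between -0.004 and 0.004 m and angle between cam_lever's own z axis and vertical below 0.1 rad and contact force between each of sliding_bar, cam_lever and the fingers above 0.5 N); the arm keeps its last pose, push and grip.
It fails at once if the lever is pulled up (past half way) while the bar is more than 8 mm off its mark (angle between cam_lever's own z axis and vertical below 0.17 rad and (y of bar_line in the frame of mark_rider below -0.008 m or y of bar_line in the frame of mark_rider above 0.008 m)).
It fails at once if the tag roll is moved by more than 30 mm (distance of tag_roll from where it was at the start of the episode above 0.03 m).
It fails at once if the thread spool is moved by more than 30 mm (distance of thread_spool from where it was at the start of the episode above 0.03 m).
It fails at once if the glue stick is moved by more than 30 mm (distance of glue_stick from where it was at the start of the episode above 0.03 m).
It fails at once if the mint tin is moved by more than 30 mm (distance of mint_tin from where it was at the start of the episode above 0.03 m).
It also fails if it takes over 58 s, if anything falls off the work surface, if the arm or the gripper's body presses on something with over 40 N, if the wrist force passes 120 N, or if a joint passes its speed limit or range.

## Working session

There is one attempt and no reset: what is moved stays moved. The work goes in short steps, each a Python script; the robot and the scene stay as the last script left them, time stands still between calls to the robot, and variables do not carry over. Pictures are saved under pics/ and viewed, at most 13 in all, crops included, and the job is handed in when it is done.

```bash
mkdir -p pics; ls; python3 - <<'E'
from plant import r
import cv2
for n in("scene","top"):
    im=r.camera(n);cv2.imwrite(f"pics/{n}0.png",im)
    i=r.camera_info(n);print(n,i)
print(r.read_tool_pos(),r.read_eef_rot(),r.read_time_s(),r.read_grip_width())
E
```

```text
pics
plant.py
scene {'camera_matrix': array([[447.85814297,   0.        , 315.07797575],
       [  0.        , 447.85814297, 194.23500887],
       [  0.        ,   0.        ,   1.        ]]), 'dist_coeffs': array([-0.08712431,  0.        ,  0.        ,  0.        ,  0.        ]), 'rvec': array([ 1.85986374, -0.75569878,  0.47270996]), 'tvec': array([-0.31175259,  0.30572467,  1.12057034])}
top {'camera_matrix': array([[480.16421685,   0.        , 314.37357024],
       [  0.        , 480.16421685, 203.25102477],
       [  0.        ,   0.        ,   1.        ]]), 'dist_coeffs': array([0.04923325, 0.        , 0.        , 0.        , 0.        ]), 'rvec': array([ 2.16922761, -2.17093368,  0.10711359]), 'tvec': array([0.06235894, 0.51641839, 1.35047508])}
[0.12830879 0.53433301 0.25257385] [-1.79912620e+02 -1.13618443e-02  1.66489815e+02] 0.1 0.08526788658208094
```

View pics/scene0.png

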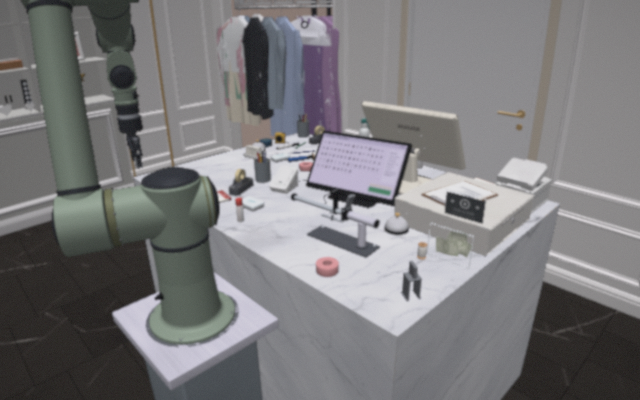

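View pics/top0.png

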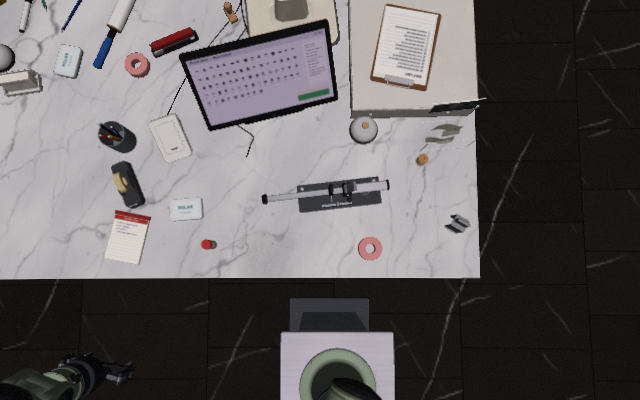

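The scene view shows the rail and its plate at (345,240), with the divider at (412,282). In the top view the bar runs from the knob at (265,199) to the sleeve end at (388,185), and the divider is at (457,224). Image right is about -y.

```bash
cat > h.py <<'E'
from plant import r
import cv2, numpy as np
def ray(info,uv):
    K,D=info["camera_matrix"],info["dist_coeffs"]
    p=cv2.undistortPoints(np.float64([[uv]]),K,D)[0,0]
    R=cv2.Rodrigues(info["rvec"])[0]
    return -R.T@info["tvec"], R.T@np.array([p[0],p[1],1])
def onz(info,uv,z):
    c,d=ray(info,uv); return c+d*(z-c[2])/d[2]
def proj(info,P):
    return cv2.projectPoints(np.float64(P).reshape(-1,1,3),info["rvec"],info["tvec"],info["camera_matrix"],info["dist_coeffs"])[0][:,0]
E
python3 - <<'E'
from h import *
i=r.camera_info("top")
for n,uv,z in[("knob",(265,199),.105),("sleeve end",(388,185),.105),("div",(457,224),.1),("roll",(370,248),.028),("glue",(208,244),.088),("spool",(422,159),.046),("tin",(186,209),.021)]: print(n,onz(i,uv,z).round(3))
w=r.camera_info("wrist");c=-cv2.Rodrigues(w["rvec"])[0].T@w["tvec"]
print("wristcam",c,cv2.Rodrigues(w["rvec"])[0][2],w["camera_matrix"],w["dist_coeffs"])
im=r.camera("top");cv2.imwrite("pics/topc.png",cv2.resize(im[140:275,250:480],None,fx=3.4,fy=3.4,interpolation=cv2.INTER_CUBIC))
E
```

```text
knob [0.52  0.195 0.105]
sleeve end [ 0.558 -0.137  0.105]
div [ 0.453 -0.321  0.1  ]
roll [ 0.389 -0.095  0.028]
glue [0.4   0.35  0.088]
spool [ 0.641 -0.244  0.046]
tin [0.501 0.43  0.021]
wristcam [0.06263389 0.55127827 0.37418905] [ 0.25827401 -0.06427614 -0.96393107] [[354.45489795   0.         318.42516376]
 [  0.         354.45489795 193.23747325]
 [  0.           0.           1.        ]] [0.0006999 0.        0.        0.        0.       ]
```

View pics/topc.png

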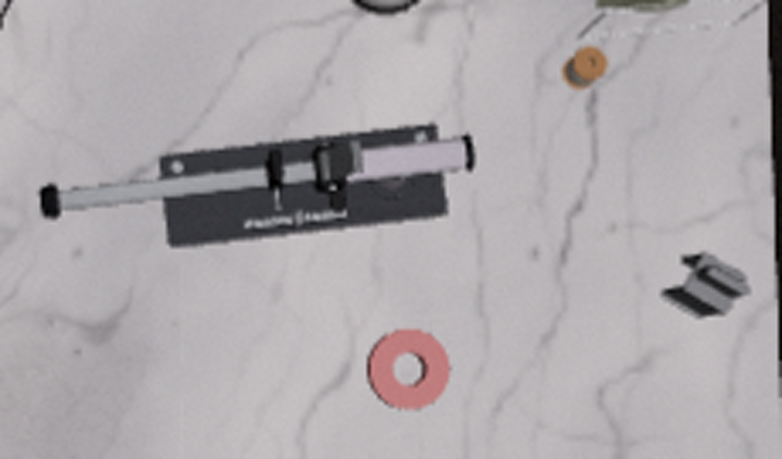

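The top crop shows the knob at top pixel (264.7,198.8), the collar and tab near (331,190), the clamp near (348,187) and the divider near (457,224). The distance from knob to sleeve end comes to 334 mm against about 344 mm given, so that fits. Next I'll take close views with the wrist camera.

```bash
python3 - <<'E'
from h import *
import pickle
S={}
for n,p in(("rail",[.50,.02,.33]),("div",[.43,-.30,.30])):
    r.movep(p,[180,0,180]); r.pause(.3)
    S[n]=(r.camera_info("wrist"),r.camera("wrist")); cv2.imwrite(f"pics/w_{n}.png",S[n][1])
    print(r.read_tool_pos(),r.read_joint_pos(),r.read_time_s(),r.read_ft_force())
pickle.dump(S,open("S.pkl","wb"))
E
```

```text
[0.49998574 0.0203103  0.32995784] [-6.13158049e+00  1.10245913e+01 -1.00078806e+01  6.89707138e+01
 -2.76697616e-04 -6.16543660e+00] 2.7833 [0.71785948 0.50635176 0.95614634]
[ 0.43037164 -0.2994445   0.30011368] [-4.29000593e+01  1.43751662e+01 -1.00350651e+01  6.55778257e+01
  1.53653105e-03 -4.29687813e+01] 4.3833 [ 0.69522048 -0.16975308  0.29371743]
```

View pics/w_rail.png

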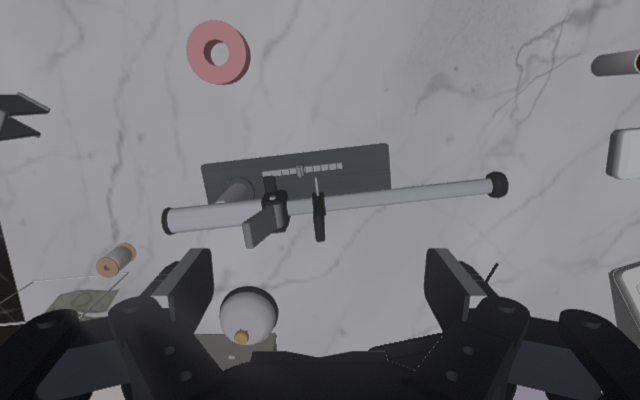

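View pics/w_div.png

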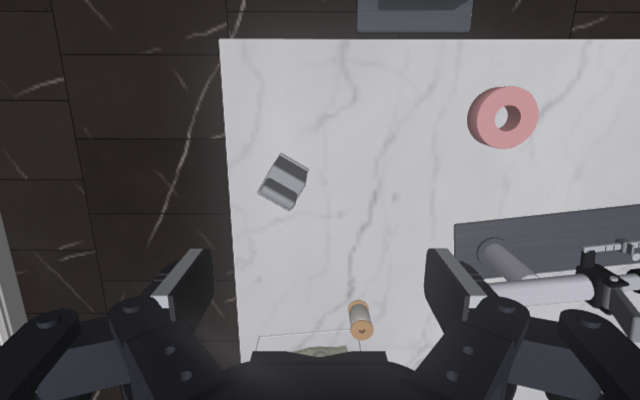

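The wrist view of the rail shows the rider at about (300,171), the fin at (317,188), the knob at (497,185) and the strip from (262,175) to (342,165). The divider view shows it at about (284,182), with a tilted flag. I'll enlarge both regions.

```bash
python3 - <<'E'
from h import *
import pickle
S=pickle.load(open("S.pkl","rb"))
a=cv2.resize(S["rail"][1][150:220,250:350],(800,560),interpolation=cv2.INTER_CUBIC)
cv2.imwrite("pics/c1.png",a)
b=cv2.resize(S["div"][1][145:220,245:325],(640,600),interpolation=cv2.INTER_CUBIC)
cv2.imwrite("pics/c2.png",b)
E
```

```text
(no output)
```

View pics/c1.png

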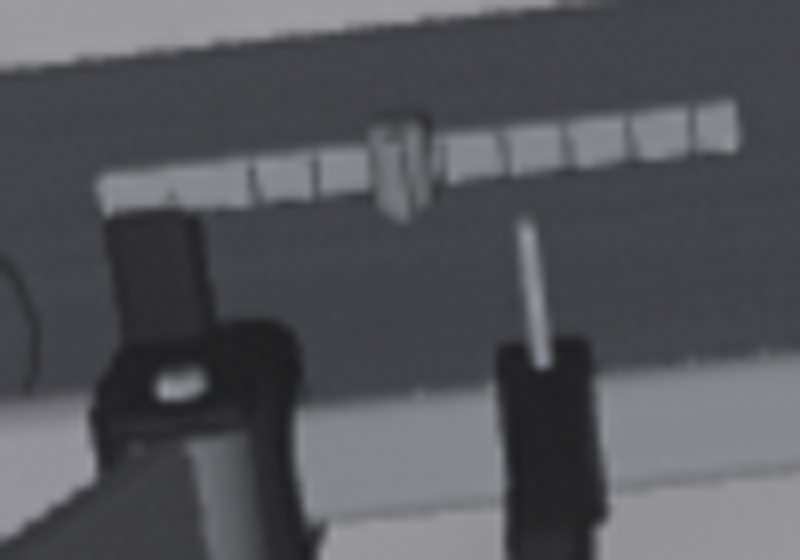

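View pics/c2.png

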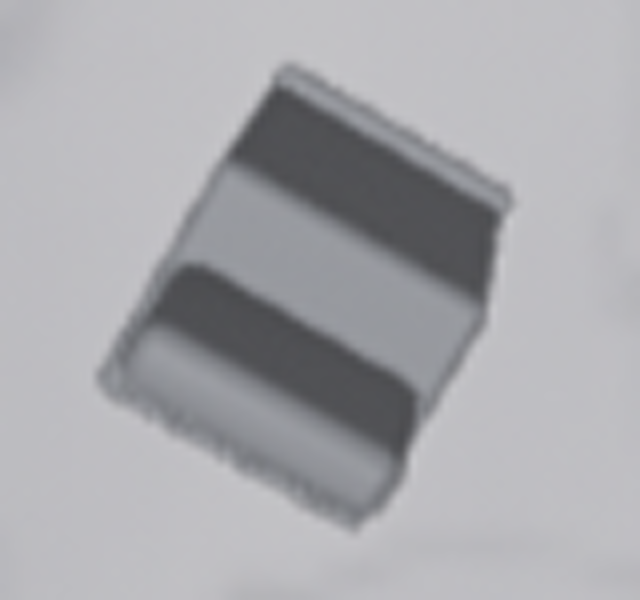

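c1, at 8x with offset (250,150), shows the strip ends at (100,195) and (738,125), the ridge at (402,170), and the fin from (527,222) to (542,365). c2, at 8x with offset (245,145), shows the flag top's light band centred at about (249,425) and running along (250,140). The near arch edge is (235,165)–(485,305) and the near leg foot is (285,70)–(510,195).

```bash
python3 - <<'E'
from h import *
import pickle
S=pickle.load(open("S.pkl","rb"))
i=S["rail"][0]; f=lambda u,v:(250+(u+.5)/8-.5,150+(v+.5)/8-.5)
A=onz(i,f(100,195),.099);B=onz(i,f(738,125),.099)
K=onz(i,(497,185),.105);E=onz(i,(166,221),.105)
print("strip len",np.linalg.norm(B-A),"K-E",np.linalg.norm(K-E),K,E)
y1=(B-A)[:2]/np.linalg.norm(B-A); y2=(K-E)[:2]/np.linalg.norm(K-E)
yaw=[np.degrees(np.arctan2(-y[0],y[1])) for y in(y1,y2)];print("yaw",yaw)
y=y2; x=np.array([y[1],-y[0]])
ft=onz(i,f(527,222),.105)[:2];fb=onz(i,f(542,365),.105)[:2];rd=onz(i,f(402,170),.105)[:2]
O=(K[:2]-.187*y)
for n,p in(("A",A[:2]),("B",B[:2]),("fintip",ft),("finbase",fb),("rider",rd),("E",E[:2])): print(n,"stand xy",((p-O)@x*1e3).round(1),((p-O)@y*1e3).round(1))
print("O",O)
# divider
i=S["div"][0]; g=lambda u,v:(245+(u+.5)/8-.5,145+(v+.5)/8-.5)
C=onz(i,g(249,425),.1); d=(onz(i,g(400,470),.1)-onz(i,g(150,330),.1))[:2];L=np.linalg.norm(d);d/=L
a=np.degrees(np.arctan2(d[1],d[0]));print("flag",C,"len",L,"angle along",a)
d2=(onz(i,g(485,305),.065)-onz(i,g(235,165),.065))[:2];print("arch edge",np.linalg.norm(d2),np.degrees(np.arctan2(d2[1],d2[0])))
d3=(onz(i,g(510,195),0)-onz(i,g(285,70),0))[:2];print("foot",np.linalg.norm(d3),np.degrees(np.arctan2(d3[1],d3[0])))
n=np.array([d[1],-d[0]])
for q,z in((g(360,235),.065),(g(397,132),0),(g(270,395),.1),(g(228,455),.1)):
    print("offset mid",z,((onz(i,q,z)-C)[:2]@n*1e3).round(1),((onz(i,q,z)-C)[:2]@d*1e3).round(1))
E
```

```text
strip len 0.08142072566318301 K-E 0.3401087835886559 [0.51915888 0.2010729  0.105     ] [ 0.55815023 -0.13679343  0.105     ]
yaw [np.float64(6.453094779609244), np.float64(6.583077533765566)]
A stand xy -36.9 -47.5
B stand xy -36.7 33.9
fintip stand xy -28.6 6.2
finbase stand xy -9.9 6.0
rider stand xy -36.9 -8.5
E stand xy -0.0 -153.1
O [0.54059726 0.01530585]
flag [ 0.45620829 -0.33883764  0.1       ] len 0.033642880173023824 angle along 59.5167228485039
arch edge 0.0366955838155386 60.03591207006356
foot 0.03855723400817669 60.528763033848605
offset mid 0.065 -18.6 1.4
offset mid 0 -20.2 0.9
offset mid 0.1 -4.5 0.4
offset mid 0.1 4.5 -0.4
```

All measurements agree with the given sizes: strip 81.4 mm, yaw 6.5°, fin to rider 14.6 mm, arch edge offset 18.6 mm, flag at 60°. Now I'll grasp the divider and carry it over the hang spot.

```bash
cat >> h.py <<'E'
YAW=6.52
yv=np.array([-np.sin(np.radians(YAW)),np.cos(np.radians(YAW))]); xv=np.array([yv[1],-yv[0]])
O=np.array([.54060,.01531])-.0018*yv-.0004*xv
def st(x,y,z): return [*(O+x*xv+y*yv),z]
E
python3 - <<'E'
from h import *
D=np.array([.4558,-.3384])
r.movep([*D,.20],[180,0,60]); r.move_straight([*D,.091],v=.12)
r.gripper_to(0.006); print("grip",r.read_grip_width(),r.read_finger_force())
r.move_straight([*D,.32],v=.2); print(r.read_grip_width(),r.read_ft_force())
r.movep(st(0,103,.32) if 0 else st(0,.103,.32),[180,0,90+YAW])
r.pause(.3)
print(r.read_tool_pos(),r.read_eef_rot(),r.read_ft_force(),r.read_time_s())
a=r.camera("scene");t=r.camera("top");w=r.camera("wrist")
cv2.imwrite("pics/hold.png",np.vstack([np.hstack([cv2.resize(a[130:280,260:440],(400,300)),cv2.resize(t[140:260,230:390],(400,300))]),cv2.resize(w,(480,300))[:, :].copy() if 0 else np.hstack([cv2.resize(w,(480,300)),np.zeros((300,320,3),np.uint8)])]))
E
```

```text
grip 0.009102642993747766 58.85050177574158
0.009172816813582885 [ 0.11279364 -0.4714124  -1.20046186]
[0.52887731 0.11519766 0.31996429] [-1.79997448e+02  2.37807494e-03  9.64560791e+01] [ 0.05399074 -0.26167057 -1.14680799] 11.1917
```

View pics/hold.png

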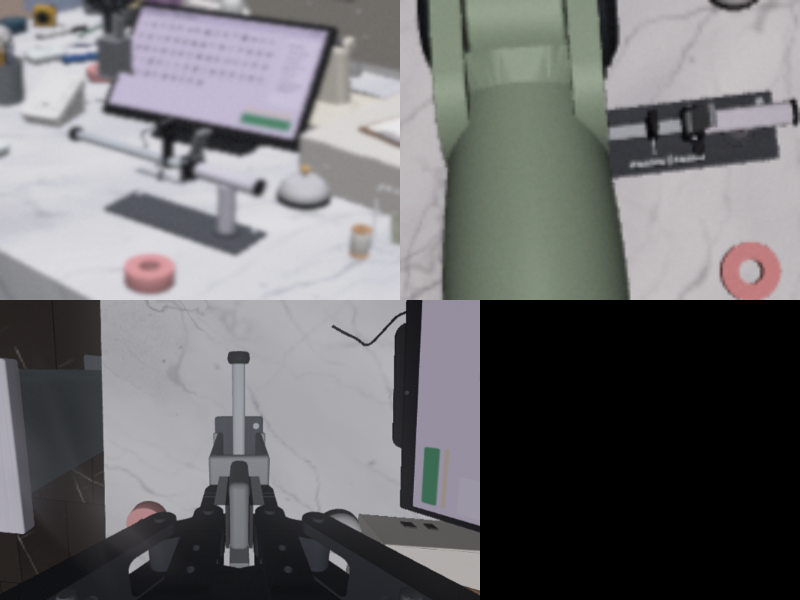

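The wrist panel shows the divider held square, with its flag and legs centred over the bar (column about 238 of 480). I'll lower it, feeling for contact, then release.

```bash
python3 - <<'E'
from h import *
r.move_straight(st(0,.103,.155),v=.12); r.pause(.2)
f0=r.read_ft_force(); print(f0)
z=.155
while z>.1415:
    z-=.0015; r.move_straight(st(0,.103,z),v=.03); f=r.read_ft_force()
    if f[2]-f0[2]>1.5: break
print("z",z,f,r.read_tool_pos())
r.gripper_to(.05); r.pause(.3)
w=r.camera("wrist")
r.move_straight(st(0,.103,.30),v=.15)
r.movep(st(0,.04,.30),[180,0,180+YAW]); r.pause(.2)
w2=r.camera("wrist"); i=r.camera_info("wrist")
a=r.camera("scene")
cv2.imwrite("pics/hung.png",np.vstack([np.hstack([cv2.resize(a[150:270,270:430],(400,300)),cv2.resize(w,(400,300))]),np.hstack([cv2.resize(w2,(480,300)),np.zeros((300,320,3),np.uint8)])]))
import pickle;pickle.dump((i,w2),open("S2.pkl","wb"))
print(r.read_time_s(),r.read_ft_force(),r.read_joint_pos())
E
```

```text
[-0.1433149   0.58708984 -1.56157487]
z 0.143 [-1.21173688 -0.10042537  5.94130571] [0.52886704 0.11582276 0.14396759]
18.875 [ 0.02669572 -0.86786191 -0.38708341] [-2.17336688e+00  1.59378230e+01 -7.95426083e+00  6.61094944e+01
 -8.06725380e-05 -8.69650745e+00]
```

View pics/hung.png

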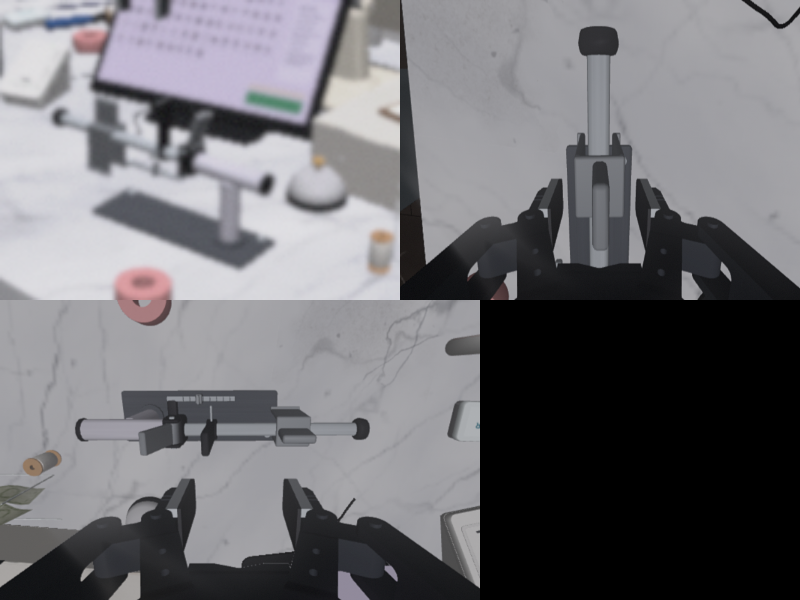

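The pictures show the divider hanging upright astride the bar, between tab and knob. Next I'll straddle the tab and lever, then push the bar to its mark.

```bash
python3 - <<'E'
from h import *
r.gripper_to(.085); print(r.read_grip_width())
r.movep(st(0,-.0225,.25),[180,0,180+YAW]); r.move_straight(st(0,-.0225,.170),v=.1); r.pause(.2)
f0=r.read_ft_force(); print(f0)
y=-.0225; fc=None
while y>-.036:
    y-=.001; r.move_straight(st(0,y,.170),v=.03); f=r.read_ft_force()-f0
    if np.dot(f[:2],yv)>2: fc=y; break
print("contact hand y",fc,"finger",None if fc is None else fc+r.read_grip_width()/2, f, r.read_time_s())
# face at +12 at start, wanted at mark -6.7+4=-2.7
t=fc-.0140 if fc else y
r.move_straight(st(0,t,.170),v=.04); r.pause(.35)
i=r.camera_info("wrist");w=r.camera("wrist"); print(t,(np.array(r.read_ft_force())-f0),r.read_tool_pos(),st(0,t,.17),r.read_time_s())
import pickle;pickle.dump((i,w),open("S3.pkl","wb"))
p=proj(i,[st(-.032,-.0067,.105)])[0];print(p)
u,v=int(p[0]),int(p[1]);u0,v0=max(u-50,0),max(v-37,0);print(u0,v0)
cv2.imwrite("pics/push.png",cv2.resize(w[v0:v0+75,u0:u0+100],(800,600),interpolation=cv2.INTER_CUBIC))
E
```

```text
0.08487492194436558
[-0.2528172   0.2640951   0.65314613]
contact hand y -0.03250000000000001 finger 0.009981768770855666 [ 0.7912834   2.71151295 -0.85069282] 23.3833
-0.04650000000000001 [-0.10333223  2.58730392  0.53022405] [ 0.54567043 -0.03263236  0.17001974] [np.float64(0.5456870534824583), np.float64(-0.032723029124411974), 0.17] 24.2833
[391.07112087 164.37128746]
341 127
```

View pics/push.png

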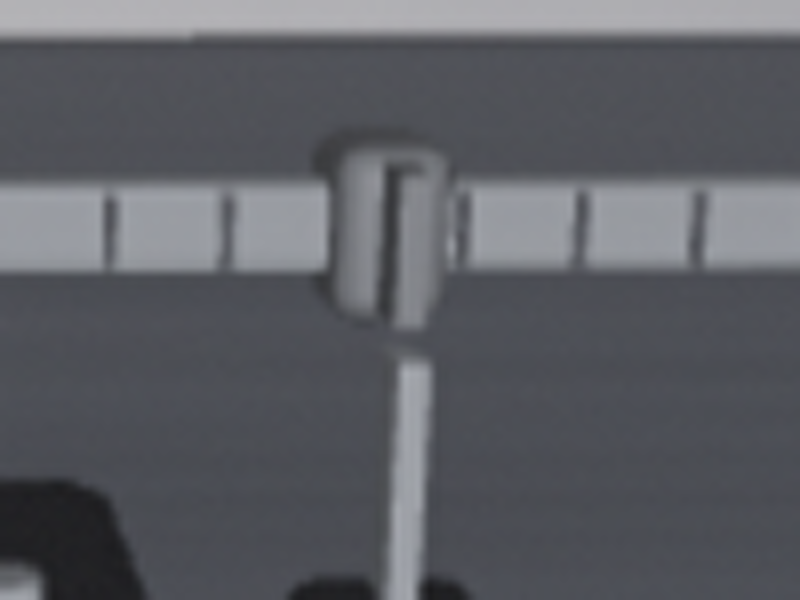

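The fin tip at crop column 415 lines up with the ridge at about 411, so the offset is under 0.5 mm, and the lever is still open. I'll close in steps, shifting the hand so that the tab finger stays put.

```bash
python3 - <<'E'
from h import *
F=-.0465+.08487/2
w=.085
f0=np.array(r.read_ft_force())
for w in [.081,.077,.073,.069,.065,.061,.057,.053,.050,.047,.044,.042,.040,.0385]:
    r.move_straight(st(0,F-w/2,.170),v=.04); r.gripper_to(w)
    f=np.array(r.read_ft_force())
    print(w,round(r.read_grip_width(),4),round(np.dot(f[:2],yv),2),round(f[2],2),round(r.read_finger_force(),2))
    if np.dot(f[:2],yv)-np.dot(f0[:2],yv)<-12: print("stop");break
w=r.read_grip_width(); r.move_straight(st(0,F-w/2,.170),v=.03); r.pause(.2)
i=r.camera_info("wrist");im=r.camera("wrist")
print(w,r.read_ft_force(),r.read_tool_pos(),st(0,F-w/2,.17),r.read_time_s())
p=proj(i,[st(-.032,-.0067,.105)])[0];print(p)
u0,v0=max(int(p[0])-80,0),max(int(p[1])-50,0);print(u0,v0)
cv2.imwrite("pics/pinch.png",cv2.resize(im[v0:v0+120,u0:u0+160],(800,600),interpolation=cv2.INTER_CUBIC))
E
```

```text
0.081 0.081 4.4 2.77 2.2
0.077 0.0771 4.49 3.87 2.21
0.073 0.0725 4.16 2.24 2.21
0.069 0.0692 4.51 3.62 2.21
0.065 0.065 4.97 3.03 2.21
0.061 0.0612 4.16 2.37 2.21
0.057 0.0572 5.36 3.19 2.21
0.053 0.0532 2.34 3.04 2.91
0.05 0.0499 2.16 3.69 2.95
0.047 0.0472 2.4 5.15 3.28
0.044 0.044 2.9 3.38 3.26
0.042 0.0422 2.48 3.92 3.29
0.04 0.0401 2.57 4.46 3.29
0.0385 0.0387 2.15 4.26 3.26
0.038669967922756 [0.35082958 1.97068953 4.02442627] [ 0.54299701 -0.00973169  0.1699917 ] [np.float64(0.5430640459944016), np.float64(-0.009772417526849), 0.17] 31.3167
[347.83862884 164.46034589]
267 114
```

View pics/pinch.png

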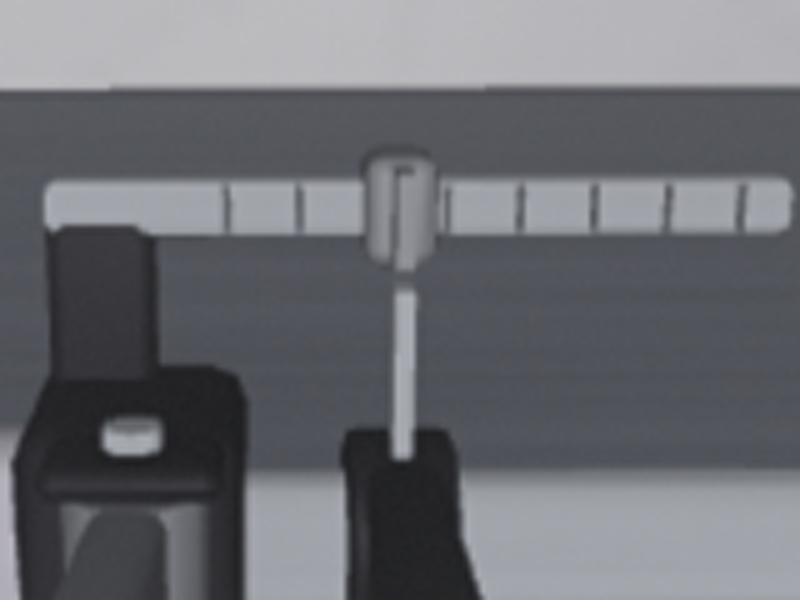

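The fin is still in line with the ridge (crop columns 404 and 402), and the lever has not reached its stop yet. I'll close finely until I feel the stop.

```bash
python3 - <<'E'
from h import *
F=-.0465+.08487/2
w=.0385
while w>.0335:
    w-=.0006
    r.move_straight(st(0,F-w/2,.170),v=.03); r.gripper_to(w); r.pause(.1)
    fy=np.mean([np.dot(r.read_ft_force()[:2],yv) for _ in range(3)]); ff=r.read_finger_force()
    print(round(w,4),round(r.read_grip_width(),4),round(fy,2),round(ff,2))
    if fy<0 or ff>6: break
i=r.camera_info("wrist");im=r.camera("wrist")
print(r.read_tool_pos(),r.read_time_s())
p=proj(i,[st(-.02,-.0067,.13)])[0];u0,v0=int(p[0])-110,max(int(p[1])-60,0)
a=r.camera("scene")
cv2.imwrite("pics/fin.png",np.hstack([cv2.resize(im[v0:v0+200,u0:u0+200],(500,500),interpolation=cv2.INTER_CUBIC),cv2.resize(a[150:270,290:362],(300,500),interpolation=cv2.INTER_CUBIC)]))
E
```

```text
0.0379 0.0375 1.92 2.93
0.0373 0.0377 2.48 3.1
0.0367 0.037 2.05 3.15
0.0361 0.0363 2.47 3.16
0.0355 0.0358 0.39 3.96
0.0349 0.0347 -3.43 5.28
[ 0.542898   -0.00845665  0.17007371] 34.7667
```

View pics/fin.png

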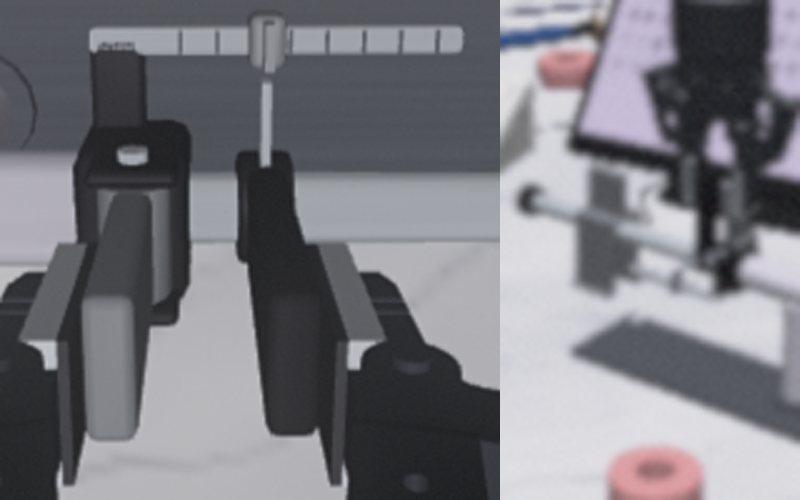

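The fin is in line with the ridge (column 265 for both), both fingers are pressed on lever and tab, the lever is against its stop, and the divider is hanging. Handing in.

```bash
python3 -c "
from h import *
print(r.finish_job())"
```

```text
the job is handed in; nothing more can be done
None
```

The job is handed in at about 35 s with the divider hanging on the bar, the bar held at the rider's mark (fin and ridge aligned in the last picture) and the lever pulled to its stop; the hand-in returned no verdict.

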